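# Load the cell into the book-stall display light

### The arm

A 6-joint arm with a two-finger parallel gripper is mounted at the origin on the work surface. World frame = base frame: x ahead of the robot, y to its left, z up, the work surface at z = 0. Lengths are in m, angles in rad, forces in N, time in s.
With the tool pointing down it reaches from about 0.35 to 0.775 m from the base axis. Payload 5.5 kg.
Tool frame: the origin (TCP) lies at the very end of the fingers, on their centre line; the grasp point (between the pads) lies 19 mm behind it; z points along the fingers, y is the direction in which the jaws open and shut (so a half turn about z gives the same grasp; the last joint's range is limited). The gripper opens to 85 mm and grips with 20 to 120 N. Pads are 22 mm wide; open, the fingers measure 114 mm over their backs; the gripper's body (76 mm by 85 mm) begins 54 mm behind the grasp point. The pads swing forward as they close: fully open they stand 13 mm farther back than shut.
Start: joints at [-1.272, 0.313, 0.046, 1.304, 0, 1.431], TCP at [0.244, -0.521, 0.231] pointing down, gripper open.
Joint ranges: [-2.76, 2.76], [-0.86, 1.69], [-1.03, 1.26], [-2.2, 2.34], [-1.47, 1.5], [-3.14, 3.14]. Speed limits (rad/s): [2.57, 2.57, 3.14, 3.14, 3.14, 3.14].

### API

Orientations are given as a unit quaternion [x, y, z, w].
In Python, from workcell import bot gives the robot as it stands.
- The arm moves only by the shell command python3 -m jog 'ROWS' [FORCE]. ROWS is JSON, a list of rows, each a list of 3 entries, a list of its own where there are three numbers: the shift along the tool's x, y, z in m, then the turn, a rotation vector about the tool's x, y, z in degrees, then the finger opening in m, from 0 to 0.0854. In form: [[[x, y, z], [ax, ay, az], grip], ...]. A call has 1 to 10 rows; each row shifts and turns the commanded pose from where the row before left it, along the tool's axes as they then stand; what a row does not reach is not made up. A row lasts 1/10 s, in which the tool goes at most 50 mm and 8.59 degrees, less where a joint would pass 70% of its speed; a pose out of reach is approached as far as the arm can. A call is refused whole if a number of a shift passes 0.05 or a number of a turn 8.59, either way. A call with a gripper value outside its range is refused whole. The fingers move at their own pace and stop on an object; FORCE is the grip in N (left out, the last holds). Time passes only in rows, so rows that do not move let the fingers close. It gives the time, the measured TCP pose, the force and the opening at its end, in the units of the state.
- bot.get_obs(): the state, without advancing time (a new reading comes with each control period).
- bot.get_image(name): name is "scene" or "top" or "wrist"; returns the picture (480x640x3 uint8, red, green, blue); there is no depth.
- bot.camera_info(name): a dict with "mtx" (3x3 intrinsics, pixels), "R" (3x3) and "t" (3): a world point X has camera coordinates R X + t. Camera axes: x right, y down, z forward; pixel columns grow to the right and rows downward; lengths in m; the calibration is good to about 2 mm. A picture is of the moment at which its call begins: read the wrist's pose just before it. camera_info takes no time and is no camera call; for the wrist camera it gives the pose at the moment of the call.
- bot.finish_job(): hands the job in, once; it reports no verdict.
The state is a dict: "time_s": time; "joint_positions": joint angles; "qd": joint speeds; "tau": joint torques, N m; "position": TCP position; "eef_rot": TCP orientation; "ft_force": force on the tool from outside, world axes, zero at the start; "torque": the same for the moment, N m; "finger_gap": finger opening in m.
Only numpy, scipy, OpenCV 4.12 (cv2) and the standard library are available. Lean on these libraries where they do the work, as an engineer would, in place of code of your own. Each camera call takes 0.05 s, during which the arm holds its last target. There are 200 camera calls.

### The job

Take the large battery cell from its wooden cradle and load it into the empty bay of the display light: push the spring back with the cell's flat end while the nub end is still held up, then tip the nub end down past the fixed end wall until the cell lies level and fully home in the bay, spring against the flat end and nub against the wall. Be gentle with the light and push the spring back no farther than the cell needs, or its contact bends, knock nothing over, and let go of the cell.

Things in the scene. Friction and masses are not known exactly. Their poses are not given: they have to be found in the camera images.
- cell_center (a point): The large battery cell: dark steel cylinder, 33 mm in diameter, lying in the cradle, about 0.14 kg. The point is the middle of its overall length of 61.5 mm, on its axis; x points along the axis to the nub end. Cylinder from x = -30.75 mm (the flat end) to 28.25 mm, then the nub, 10 mm in diameter, 2.5 mm long.
- cell_nub (a point): The tip of the cell's nub, on its axis, 30.75 mm from cell_center; same axes.
- cradle: The fixed wooden cradle in which the cell starts: a slab 124 x 104 mm, 12 mm thick, with a V of two runners along its x, 60 mm long, 29 mm wide over all, so that fingers go down beside them. Origin: centre of the underside. The cell's axis lies 35.8 mm above it. End stops at x = +-35 mm, 20 mm wide, 30 mm high.
- light: The fixed battery display light: white base plate 164 x 92 mm, 12 mm thick, aluminium light bar at x 64 to 80 mm, 28 mm high, and on top the open bay. Origin: centre of the underside; x runs along the bay from the spring to the fixed end wall, z up. The whole bay (spring, runners, end wall) sits on an insert that may be up to 9 mm either way along x from nominal; this pose does not show it. The bay's parts are slick.
- spring (a joint): How far the spring plate is pushed back, towards -x of the light, in m: 0 free, 0.006 with a loaded cell; past 0.0115 the contact is bent and spoilt (stop at 0.014). Rate 0.7 N per mm, no preload. A cell tipped in on its lower flat edge needs about 0.0083 at its tightest, at 26 degrees. Over 25 N between cell and light (all contacts added; 10 when loaded) is too rough.
- small_cell: A smaller battery, 25 mm in diameter and 48 mm high, standing upright on the table; not needed. Origin: centre of its underside.
- marker: A marker pen, 130 mm long and 14 mm thick, lying on the table; not needed. Origin: middle of its underside.
- bottle: A water bottle, 64 mm in diameter, 200 mm high; not needed. Origin: centre of its underside.
- bay (a point): Nominal centre of a loaded cell, 35.8 mm above the light's origin, same axes; true x is up to 9 mm off with the insert (y, z are true). Cell axis along x, nub to +x, underside at z = -16.5 mm in a V of two runners (x -24 to 30 mm, 29 mm wide over all, tops 11 mm below this point) that centre it sideways; room for fingers beside them down to z = -23 mm.
- end_wall (a point): Nominal top middle of the inner face of the fixed end wall, 30.75 mm beyond bay along x and 9.5 mm above it; same axes. The real wall is shifted with the insert (up to 9 mm along x), together with the spring. It is upright, 34 mm wide, 6 mm thick.
- spring_face (a point): Nominal top middle of the free spring plate's face, 24.75 mm before bay along x, 5.5 mm above it; the real plate is shifted with the insert (up to 9 mm along x). Upright steel plate, 24 mm wide, 18 mm high. Free gap from plate to end wall: always 55.5 mm, shorter than the cell. Housing 26 to 40 mm behind this face, 40 mm wide, 3 mm higher than this point.
Mind the look-alikes: they are no part of the job. Leave any turquoise look-alike of the light alone.

How it is judged:
On the way, in this order (a step that is already met when the one before it is completed fails the run):
1. the cell is lifted clear of the cradle (height (world z) of cell_center above 0.07 m), for 0.1 s.
2. the cell's flat end pushes the spring plate back by over 3 mm while its nub end is held up, tilted over 15 degrees (value of joint spring above 0.003 m and angle between cell_center's own x axis and vertical below 1.309 rad and z of cell_nub in the frame of light above 0.05 m and contact force between cell and light above 1 N), for 0.1 s.
At the end, for the whole second after the job is handed in: The cell rests, released, in the bay: nub towards the fixed wall, flat end holding the spring back 4 to 8 mm; its centre within 11.5 mm of the nominal seat along the bay (the insert shifts by 9), 2.5 mm across and 2.3 mm in height; level and in line within 4 degrees (x of cell_center in the frame of light between -0.0115 and 0.0115 m and y of cell_center in the frame of light between -0.0025 and 0.0025 m and z of cell_center in the frame of light between 0.0335 and 0.038 m and x of cell_nub in the frame of light above 0.019 m and angle between the x axis of cell_center and the x axis of light, either way round below 0.07 rad and value of joint spring between 0.004 and 0.008 m and linear speed of cell below 0.01 m/s); the robot touches nothing.
It fails at once if the cell's contacts with the light add up to more than 25 N (bent contact, or dropped in) (contact force between cell and light above 25 N).
It fails at once if the spring contact is bent: pushed back over 11.5 mm (value of joint spring above 0.0115 m).
It fails at once if the robot itself pushes on the light with more than 15 N (contact force between any of the fingers, the arm and light above 15 N).
It fails at once if the small cell, marker or bottle is shoved over 20 mm or knocked over (distance of any of small_cell, marker, bottle from where it was at the start of the episode above 0.02 m or angle between any of small_cell, bottle's own z axis and vertical above 0.4 rad).
It also fails if it takes over 64 s, if anything falls off the work surface, if the arm or the gripper's body presses on something with over 40 N, if the wrist force passes 120 N, or if a joint passes its speed limit or range.

## Working session

There is one attempt and no reset: what is moved stays moved. The work goes in short steps, Python scripts to look and compute and a shell command to move; the robot and the scene stay as the last step left them, time stands still between calls to the robot, and variables do not carry over. Pictures are saved under pics/ and viewed, about 8 in all and at most 12, crops included, and the job is handed in when it is done.

```bash
ls; mkdir -p pics
python3 - <<'E'
from workcell import bot
import cv2,numpy as np
o=bot.get_obs();print(o)
for n in("scene","top"):
    im=bot.get_image(n);cv2.imwrite(f"pics/{n}0.png",im[:,:,::-1]);c=bot.camera_info(n);print(n,np.round(c["mtx"],1).tolist(),np.round(c["R"],3).tolist(),np.round(c["t"],3))
E
```

```text
pics
{'time_s': 0.0, 'joint_positions': array([-1.27160333e+00,  3.14010986e-01,  4.49616692e-02,  1.30358397e+00,
       -1.02849281e-05,  1.43119718e+00]), 'qd': array([ 0.00115344,  0.00089468,  0.00202685, -0.00075291, -0.00123504,
       -0.00203459]), 'tau': array([ 2.42589129e-03, -4.80632043e+01,  2.98532134e+01,  1.92670355e-02,
       -2.17173010e-04,  1.95354367e-06]), 'position': array([ 0.24412286, -0.52003783,  0.23039576]), 'eef_rot': array([ 9.76028653e-01,  2.17640126e-01, -7.83403770e-05, -9.15149360e-04]), 'ft_force': array([-0.10569728, -0.03317798,  0.41388014]), 'torque': array([0.04001998, 0.01225772, 0.02662739]), 'finger_gap': 0.08530839538879675}
scene [[460.6, 0.0, 318.1], [0.0, 460.6, 240.8], [0.0, 0.0, 1.0]] [[-0.753, 0.658, 0.003], [0.476, 0.548, -0.688], [-0.454, -0.517, -0.725]] [ 0.477 -0.143  1.062]
top [[558.2, 0.0, 321.5], [0.0, 558.2, 232.9], [0.0, 0.0, 1.0]] [[0.021, -1.0, -0.011], [-0.995, -0.019, -0.101], [0.101, 0.013, -0.995]] [-0.135  0.528  1.035]
```

View pics/top0.png

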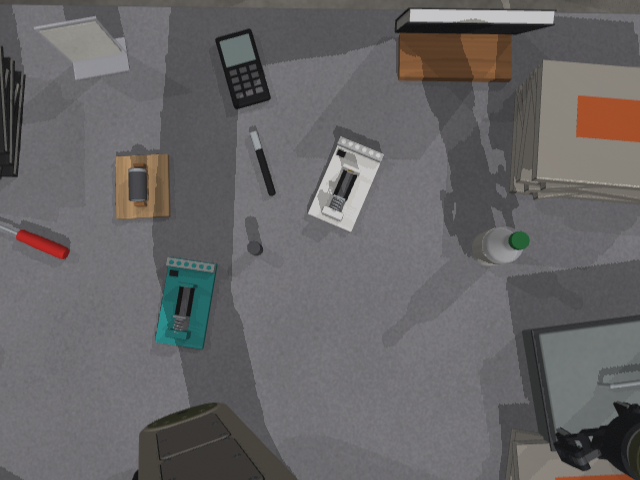

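View pics/scene0.png

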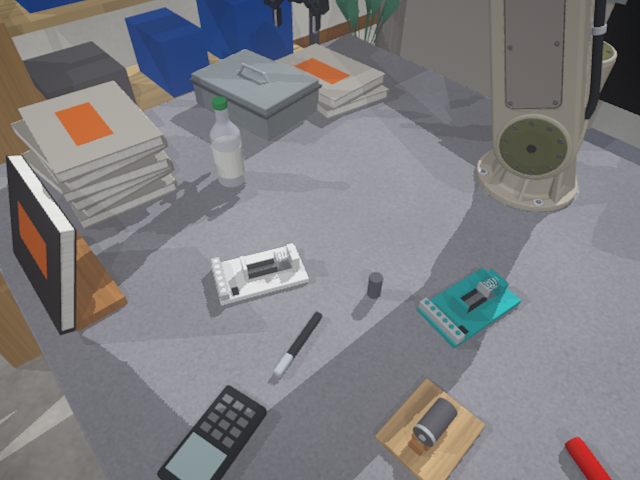

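The top view shows the cradle with the cell at about (138,186) and the white light at (345,185), with its light bar at the far end (360,148). The turquoise look-alike at (187,303) stays alone. Next: one enlarged crop to confirm, plus mask measurements.

```bash
cat > h.py <<'E'
from workcell import bot
import cv2,numpy as np
from scipy.spatial.transform import Rotation as Rn
def ray(n,px,z,c=None):
    c=c or bot.camera_info(n);R=np.array(c["R"]);t=np.array(c["t"]);K=np.array(c["mtx"])
    o=-R.T@t;d=R.T@np.linalg.inv(K)@np.array([px[0],px[1],1.]);return o+d*(z-o[2])/d[2]
def proj(c,X):
    p=np.array(c["mtx"])@(np.array(c["R"])@np.array(X)+np.array(c["t"]));return p[:2]/p[2]
E
python3 - <<'E'
from h import *
im=cv2.imread("pics/top0.png")
a=cv2.resize(im[140:230,95:185],(400,400),interpolation=cv2.INTER_CUBIC);b=cv2.resize(im[130:240,295:395],(400,440),interpolation=cv2.INTER_CUBIC)[:400]
cv2.imwrite("pics/c1.png",np.hstack([a,b]))
hsv=cv2.cvtColor(im,cv2.COLOR_BGR2HSV)
def rect(m,roi,z,n):
    mm=np.zeros_like(m);x0,y0,x1,y1=roi;mm[y0:y1,x0:x1]=m[y0:y1,x0:x1]
    cs,_=cv2.findContours(mm,cv2.RETR_EXTERNAL,cv2.CHAIN_APPROX_NONE);c=max(cs,key=cv2.contourArea)
    P=np.array([ray("top",p[0],z)[:2] for p in c],np.float32)
    r=cv2.minAreaRect(P*1000);print(n,r,cv2.boundingRect(c));print(np.round(cv2.boxPoints(r)))
H,S,V=cv2.split(hsv)
rect(((H>5)&(H<25)&(S>70)).astype(np.uint8),(95,135,190,235),.012,"cradle")
rect(((V>175)&(S<40)).astype(np.uint8),(295,125,395,240),.012,"light")
rect(((V<110)).astype(np.uint8),(122,155,155,215),.040,"cell")
E
```

```text
cradle ((617.8778686523438, 227.34291076660156), (124.83464050292969, 105.39167785644531), 4.374410152435303) (115, 154, 55, 65)
[[552. 275.]
 [560. 170.]
 [684. 180.]
 [676. 285.]]
light ((620.8866577148438, -165.23263549804688), (90.08878326416016, 144.6531524658203), 67.96504974365234) (309, 146, 71, 85)
[[ 537. -180.]
 [ 671. -234.]
 [ 705. -151.]
 [ 571.  -96.]]
cell ((614.8125, 226.22451782226562), (83.09080505371094, 38.17267990112305), 3.1947197914123535) (128, 163, 21, 44)
[[572. 243.]
 [574. 205.]
 [657. 209.]
 [655. 248.]]
```

View pics/c1.png

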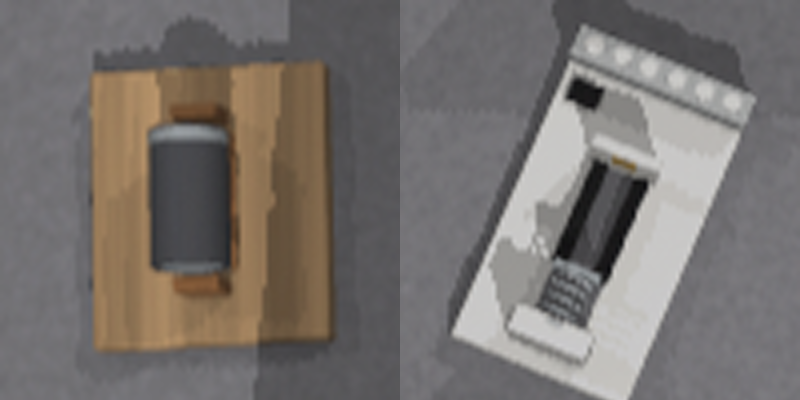

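The crop confirms that the steel cell is lying in the wooden cradle and that the white light has the spring at the lower left and the end wall towards the bar. Bay axis azimuth is about -22°, cell axis about 4.4°. I'll turn the tool to the bay azimuth while rising, then look with the wrist camera.

```bash
python3 -m jog '[[[0,0,-0.005],[0,0,-8.3],0.085],[[0,0,-0.005],[0,0,-8.3],0.085],[[0,0,-0.005],[0,0,-8.3],0.085],[[0,0,-0.005],[0,0,-8.3],0.085],[[0,0,-0.005],[0,0,-8.3],0.085],[[0,0,-0.005],[0,0,-8.3],0.085],[[0,0,-0.005],[0,0,-8.3],0.085],[[0,0,-0.005],[0,0,-8.3],0.085]]' 60
python3 -m jog '[[[0,0,-0.005],[0,0,-8.3],0.085],[[0,0,-0.005],[0,0,-8.3],0.085],[[0,0,-0.005],[0,0,-8.3],0.085],[[0,0,-0.005],[0,0,-8.3],0.085],[[0,0,-0.005],[0,0,-8.3],0.085],[[0,0,-0.005],[0,0,-8.3],0.085],[[0,0,-0.005],[0,0,-8.3],0.085],[[0,0,-0.005],[0,0,-8.3],0.085],[[0,0,0],[0,0,0],0.085]]'
cat >> h.py <<'E'
def pose():
    o=bot.get_obs();return np.array(o["position"]),Rn.from_quat(o["eef_rot"]),o
def goto(P):  # tool-axis shift to world point
    p,R,o=pose();d=R.inv().apply(np.array(P)-p);print("shift tool",np.round(d*1000,1));return d
E
python3 - <<'E'
from h import *
p,R,o=pose();c=bot.camera_info("wrist");M=R.as_matrix()
Rc=np.array(c["R"]);cp=-Rc.T@np.array(c["t"])
print(p,np.round(M,3).tolist(),o["time_s"]);print("cam in tool",M.T@(cp-p)); print("cam axes in tool",np.round(Rc@M,3).tolist(),np.round(c["mtx"],0).tolist())
print("bottle",ray("top",(483,262),0),"small",ray("top",(255,250),0))
goto([.63,-.169,.26])
E
```

```text
time_s: 0.9
position: [0.2442, -0.5203, 0.271]
eef_rot: [0.695, 0.719, 0.0, -0.001]
ft_force: [-0.0, 0.1, 0.5]
finger_gap: 0.0849
time_s: 1.8
position: [0.2443, -0.5207, 0.3115]
eef_rot: [0.191, 0.982, -0.0, 0.0]
ft_force: [0.6, 0.4, -0.3]
finger_gap: 0.0848
[ 0.24432171 -0.5206675   0.31154025] [[-0.927, 0.375, 0.0], [0.375, 0.927, -0.0], [-0.0, -0.0, -1.0]] 1.8
cam in tool [ 0.07251136 -0.0002149  -0.14286243]
cam axes in tool [[-0.0, 1.0, -0.0], [-0.959, -0.0, -0.282], [-0.282, 0.0, 0.959]] [[342.0, 0.0, 327.0], [0.0, 342.0, 245.0], [0.0, 0.0, 1.0]]
bottle [ 0.48313427 -0.43681141  0.        ] small [0.49761754 0.00495139 0.        ]
shift tool [-225.5  470.7   51.5]
```

```bash
python3 -m jog '[[[-0.0225,0.047,0],[0,0,0],0.085],[[-0.0225,0.047,0],[0,0,0],0.085],[[-0.0225,0.047,0],[0,0,0],0.085],[[-0.0225,0.047,0],[0,0,0],0.085],[[-0.0225,0.047,0],[0,0,0],0.085],[[-0.0225,0.047,0.01],[0,0,0],0.085],[[-0.0225,0.047,0.02],[0,0,0],0.085],[[-0.0225,0.047,0.02],[0,0,0],0.085],[[-0.0225,0.047,0.02],[0,0,0],0.085],[[-0.0225,0.047,0.02],[0,0,0],0.085]]'
python3 -m jog '[[[0,0,0.02],[0,0,0],0.085],[[0,0,0],[0,0,0],0.085],[[0,0,0],[0,0,0],0.085]]'
python3 - <<'E'
from h import *
import pickle
c=bot.camera_info("wrist");im=bot.get_image("wrist");cv2.imwrite("pics/w1.png",im[:,:,::-1]);pickle.dump(c,open("w1.pkl","wb"));print(pose()[0])
E
```

```text
time_s: 2.8
position: [0.6043, -0.1915, 0.2289]
eef_rot: [0.193, 0.981, -0.0, -0.0]
ft_force: [-0.0, -0.1, -0.6]
finger_gap: 0.085
time_s: 3.1
position: [0.6026, -0.1931, 0.2097]
eef_rot: [0.192, 0.981, 0.0, -0.001]
ft_force: [0.1, -0.8, -0.5]
finger_gap: 0.0851
[ 0.60292151 -0.19384965  0.21078832]
```

View pics/w1.png

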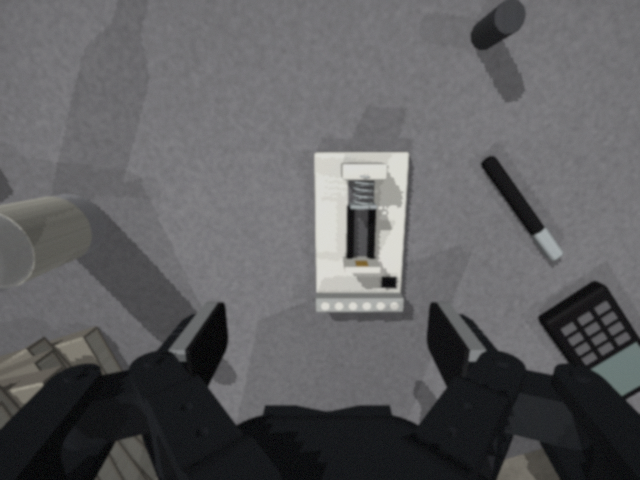

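Wrist view: the light is at (360,225), with spring coil at (362,192), end wall with brass contact at (361,265) and light bar at (360,305). Measure the base here, then go closer.

```bash
cat >> h.py <<'E'
def base(imf,c,roi,z=.012,vt=150,st=45):
    im=cv2.imread(imf);H,S,V=cv2.split(cv2.cvtColor(im,cv2.COLOR_BGR2HSV));m=((V>vt)&(S<st)).astype(np.uint8)
    x0,y0,x1,y1=roi;mm=np.zeros_like(m);mm[y0:y1,x0:x1]=m[y0:y1,x0:x1]
    cs,_=cv2.findContours(mm,cv2.RETR_EXTERNAL,cv2.CHAIN_APPROX_NONE);k=max(cs,key=cv2.contourArea)
    P=np.array([ray(None,p[0],z,c)[:2] for p in k],np.float32)*1000
    r=cv2.minAreaRect(P);print("rect",np.round(r[0],1),np.round(r[1],1),round(r[2],2),cv2.boundingRect(k));print(np.round(cv2.boxPoints(r),1).tolist());return r
E
python3 - <<'E'
from h import *
import pickle
c=pickle.load(open("w1.pkl","rb"))
base("pics/w1.png",c,(300,140,425,296))
goto([.630,-.169,.09])
E
```

```text
rect [ 621.8 -165.6] [ 91.5 146.5] 67.96 (314, 152, 95, 141)
[[536.7000122070312, -180.5], [672.5, -235.5], [706.9000244140625, -150.60000610351562], [571.0999755859375, -95.69999694824219]]
shift tool [-15.7  33.3 120.8]
```

```bash
python3 -m jog '[[[-0.004,0.008,0.03],[0,0,0],0.085],[[-0.004,0.008,0.03],[0,0,0],0.085],[[-0.004,0.008,0.03],[0,0,0],0.085],[[-0.004,0.009,0.03],[0,0,0],0.085],[[0,0,0],[0,0,0],0.085],[[0,0,0],[0,0,0],0.085]]'
python3 - <<'E'
from h import *
import pickle
c=bot.camera_info("wrist");im=bot.get_image("wrist")[:,:,::-1];cv2.imwrite("pics/w2.png",im);pickle.dump(c,open("w2.pkl","wb"));print(pose()[0])
# overlay of nominal features along light axis
a=np.radians(-22.04);L=np.array([.6299,-.1689]);ux=np.array([np.cos(a),np.sin(a)]);uy=np.array([-ux[1],ux[0]])
f=lambda x,y,z:proj(c,[*(L+ux*x+uy*y),z])
for n,x,z in(("wall",.03075,.0453),("spring",-.02475,.0413),("housing front",-.05075,.0443)):print(n,f(x,0,z).round(1),f(x+.009,0,z).round(1))
u,v=f(0,0,.0358).astype(int);print(u,v)
cv2.imwrite("pics/c2.png",cv2.resize(im[v-95:v+95,u-100:u+100],(800,760),interpolation=cv2.INTER_CUBIC)[80:680]);print("crop origin",u-100,v-95+20)
E
```

```text
time_s: 3.75
position: [0.6303, -0.1698, 0.0915]
eef_rot: [0.192, 0.981, -0.0, 0.0]
ft_force: [0.5, -0.8, 1.5]
finger_gap: 0.0849
[ 0.63113307 -0.17007595  0.0925933 ]
wall [328.5 317.8] [328.5 330.8]
spring [328.4 228.6] [328.4 243.5]
housing front [328.4 184. ] [328.4 200.3]
328 265
crop origin 228 190
```

View pics/c2.png

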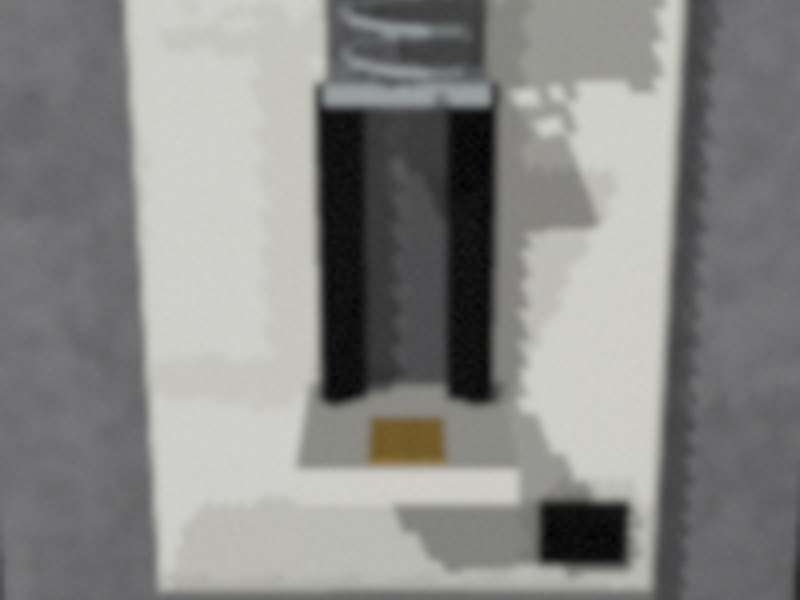

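Crop: wall's inner top edge is at image (330.3,306.8), and the spring plate's front top edge is at (329.8,216.8). The insert is thus shifted to about -7 mm. Working out positions and the trip to the cradle.

Run:
```python
from h import *
import pickle
c=pickle.load(open("w2.pkl","rb"))
a=np.radians(-22.04);L=np.array([.6299,-.1689]);ux=np.array([np.cos(a),np.sin(a)]);uy=np.array([-ux[1],ux[0]])
W=ray(0,(330.3,306.8),.0453,c)[:2];S=ray(0,(329.75,216.75),.0413,c)[:2]
for P in(W,S):print(P,(P-L)@ux*1000,(P-L)@uy*1000)
print("gap",np.linalg.norm(W-S)*1000, np.degrees(np.arctan2(*(W-S)[::-1])))
r=base("pics/w2.png",c,(240,100,420,420))
goto([.616,.226,.19])
```

```text
[ 0.65188953 -0.17660235] 23.272914579442315 1.1121783794255102
[ 0.60075413 -0.15624031] -31.766548657656177 0.7974529170982104
gap 55.040363057891916 -21.71237608979068
rect [ 622.2 -165.6] [ 90.9 146.1] 67.97 (255, 128, 147, 210)
[[537.4000244140625, -180.3000030517578], [672.9000244140625, -235.10000610351562], [706.9000244140625, -150.89999389648438], [571.5, -96.0999984741211]]
shift tool [163.1 361.1 -98. ]
```

```bash
python3 -m jog '[[[0,0,-0.04],[0,0,0],0.085],[[0.005,0.011,-0.04],[0,0,0],0.085],[[0.0175,0.039,-0.018],[0,0,0],0.085],[[0.0175,0.039,0],[0,0,0],0.085],[[0.0175,0.039,0],[0,0,0],0.085],[[0.0175,0.039,0],[0,0,0],0.085],[[0.0175,0.039,0],[0,0,0],0.085],[[0.0175,0.039,0],[0,0,0],0.085],[[0.0175,0.039,0],[0,0,0],0.085],[[0.0175,0.039,0],[0,0,0],0.085]]'
python3 -m jog '[[[0.0175,0.038,0],[0,0,0],0.085],[[0,0,0],[0,0,-6.6],0.085],[[0,0,0],[0,0,-6.6],0.085],[[0,0,0.02],[0,0,-6.6],0.085],[[0,0,0.03],[0,0,-6.6],0.085],[[0,0,0.03],[0,0,0],0.085],[[0,0,0.01],[0,0,0],0.085],[[0,0,0],[0,0,0],0.085],[[0,0,0],[0,0,0],0.085]]'
python3 - <<'E'
from h import *
import pickle
c=bot.camera_info("wrist");im=bot.get_image("wrist")[:,:,::-1].copy();cv2.imwrite("pics/w3.png",im);pickle.dump(c,open("w3.pkl","wb"));p,R,o=pose();print(p,R.as_matrix().round(3)[:,0])
u,v=proj(c,[.616,.226,.036]).astype(int);print(u,v)
cv2.imwrite("pics/c3.png",cv2.resize(im[v-75:v+75,u-75:u+75],(600,600),interpolation=cv2.INTER_CUBIC));print("origin",u-75,v-75)
E
```

```text
time_s: 4.8
position: [0.6184, 0.1862, 0.1918]
eef_rot: [0.192, 0.981, 0.001, 0.002]
ft_force: [0.6, -0.4, -0.5]
finger_gap: 0.0848
time_s: 5.7
position: [0.6168, 0.2269, 0.1006]
eef_rot: [-0.037, 0.999, 0.0, 0.002]
ft_force: [0.2, -0.6, 0.9]
finger_gap: 0.085
[0.61709226 0.22701586 0.10082329] [-0.997 -0.075 -0.004]
325 260
origin 250 185
```

View pics/c3.png

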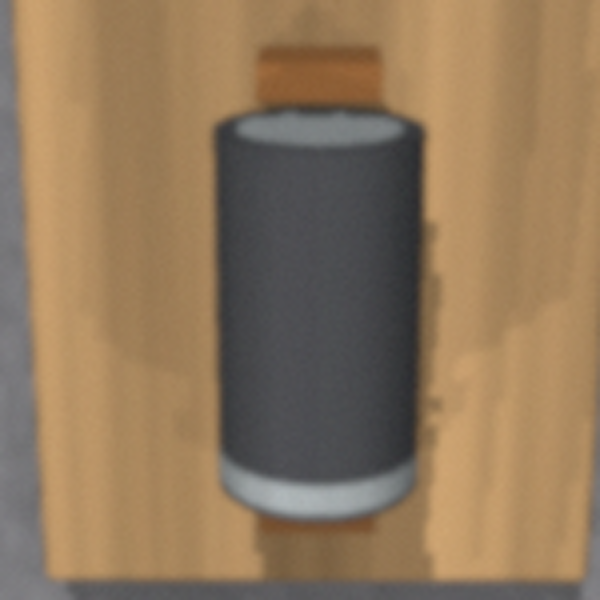

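The crop shows the flat end (plain disc, no nub) at the top, towards the robot, and the pale-ringed nub end at the bottom, away from the robot. Top rim midpoints are at crop (320,150) and (318,520).

Run:
```python
from h import *
import pickle
c=pickle.load(open("w3.pkl","rb"))
q=lambda u,v,z:ray(0,(250+u/4,185+v/4),z,c)
A=q(320,150,.0523)[:2];B=q(318,520,.0523)[:2];print(A,B,np.linalg.norm(B-A)*1000,np.degrees(np.arctan2(*(B-A)[::-1])))
# sides at two rows, tangent height ~ axis
for v in(180,300,440):
    l=q(217+ (v-180)*.02,v,.0415);r=q(422-(v-180)*.03,v,.0415);print(v,(l+r)[:2]/2,np.linalg.norm(l-r)*1000)
d=(B-A)/np.linalg.norm(B-A);C=B-d*.059+d*.03075;C2=A+d*.03075;print("centre",C,C2)
goto([*((C+C2)/2),.0175])
# scene view of the cell end
im=cv2.imread("pics/scene0.png")[370:470,370:490];cv2.imwrite("pics/s0c.png",cv2.resize(im,(600,500),interpolation=cv2.INTER_CUBIC))
```

```text
[0.58731689 0.22650482] [0.64596748 0.23074803] 58.80388968469133 4.137984893837167
180 [0.59442593 0.22708089] 31.172472165359032
300 [0.61366994 0.22847939] 31.062218163847533
440 [0.63745188 0.23020766] 30.925965437144313
centre [0.61779113 0.22870955] [0.61798673 0.2287237 ]
shift tool [-0.6  1.6 83.3]
```

View pics/s0c.png

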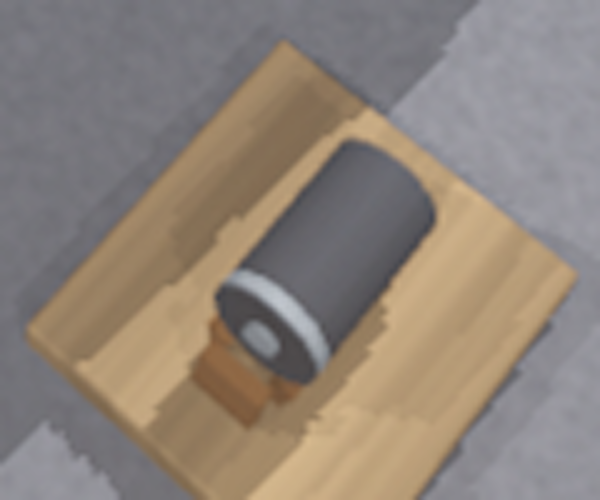

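The scene crop confirms the nub on the end away from the robot. Descend and grip.

```bash
python3 -m jog '[[[0,0.0013,0.015],[0,0,0],0.085],[[0,0,0.015],[0,0,0],0.085],[[0,0,0.015],[0,0,0],0.085],[[0,0,0.015],[0,0,0],0.085],[[0,0,0.015],[0,0,0],0.085],[[0,0,0.008],[0,0,0],0.07],[[0,0,0],[0,0,0],0.06],[[0,0,0],[0,0,0],0.05],[[0,0,0],[0,0,0],0.042],[[0,0,0],[0,0,0],0.038]]' 30
python3 -m jog '[[[0,0,0],[0,0,0],0.036],[[0,0,0],[0,0,0],0.032],[[0,0,0],[0,0,0],0.028],[[0,0,0],[0,0,0],0.02],[[0,0,0],[0,0,0],0.02],[[0,0,0],[0,0,0],0.02]]' 30
```

```text
time_s: 6.75
position: [0.6161, 0.2284, 0.0162]
eef_rot: [-0.038, 0.999, 0.0, 0.001]
ft_force: [-0.1, 0.1, -0.4]
finger_gap: 0.0379
time_s: 7.35
position: [0.6157, 0.2283, 0.0158]
eef_rot: [-0.038, 0.999, 0.0, 0.0]
ft_force: [-1.2, 0.6, 5.9]
finger_gap: 0.032
```

```bash
python3 -m jog '[[[0,0,0],[0,0,0],0.02],[[0,0,0],[0,0,0],0.02],[[0,0,-0.003],[0,0,0],0.02],[[0,0,-0.007],[0,0,0],0.02],[[0,0,-0.015],[0,0,0],0.02],[[0,0,-0.03],[0,0,0],0.02],[[0,0,-0.03],[0,0,0],0.02],[[0,0,-0.03],[0,0,0],0.02],[[0,0,-0.015],[0,0,0],0.02],[[0,0,0],[0,0,0],0.02]]' 80
python3 - <<'E'
from h import *
p,R,o=pose();print(p,R.as_matrix().round(3).tolist(),o["finger_gap"],o["ft_force"])
E
```

```text
time_s: 8.35
position: [0.617, 0.2287, 0.1483]
eef_rot: [-0.038, 0.999, 0.0, 0.003]
ft_force: [1.1, -0.6, -1.6]
finger_gap: 0.0312
[0.61701065 0.22870379 0.14826443] [[-0.997, -0.076, 0.005], [-0.076, 0.997, 0.001], [-0.005, 0.001, -1.0]] 0.031215342979316316 [ 1.1378391  -0.59799133 -1.59524928]
```

Run:
```python
from h import *
c=bot.camera_info("wrist");im=bot.get_image("wrist")[:,:,::-1].copy();p,R,o=pose();cv2.imwrite("pics/w4.png",im)
M=R.as_matrix()
X=p+M@np.array([-.0022,0,-.0365]);u,v=proj(c,X).astype(int)
for s in(-1,1): print("pred rims", proj(c,p+M@np.array([-.0022+s*.0295+ .00125,0,-.0365])).round(1))
cv2.imwrite("pics/c4.png",cv2.resize(im[v-75:v+75,u-75:u+75],(600,600),interpolation=cv2.INTER_CUBIC));print("origin",u-75,v-75)
```

```text
pred rims [326.3 417.8]
pred rims [326.2 276.5]
origin 251 279
```

View pics/c4.png

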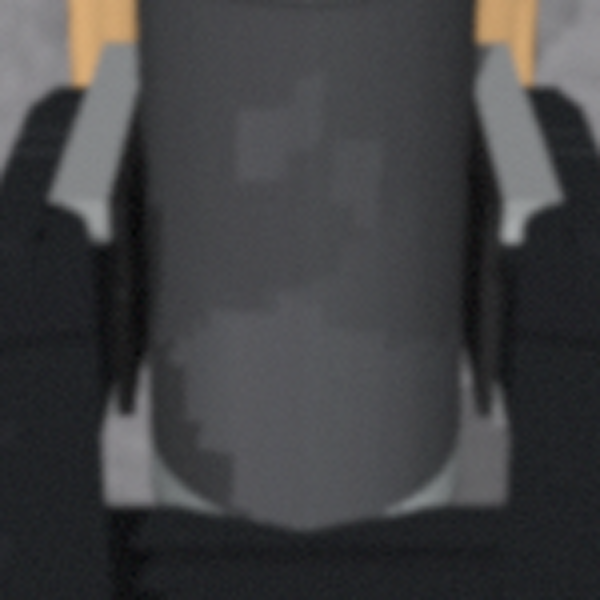

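Crop: cell held squarely between the pads. The flat-end top rim is near image row 281 (predicted 276.5), so the cell sits slightly farther toward the nub in the tool. Refining from the pixel profile.

Run:
```python
from h import *
im=cv2.imread("pics/w4.png",0);print(im[262:296,318:334].mean(1).round().astype(int).tolist())
c=bot.camera_info("wrist");p,R,o=pose();M=R.as_matrix()
for z in(-.0375,-.0365,-.0355):
  for row in(280,281,282):
    Rc=np.array(c["R"]);cp=M.T@(-Rc.T@np.array(c["t"])-p);d=M.T@Rc.T@np.linalg.inv(np.array(c["mtx"]))@np.array([326.3,row,1]);X=cp+d*(z-cp[2])/d[2];print(z,row,(X*1000).round(2),"centre x",round(X[0]*1000-30.75,2))
```

```text
[142, 142, 142, 143, 142, 142, 142, 142, 142, 141, 142, 141, 141, 140, 133, 111, 84, 68, 66, 69, 72, 73, 73, 74, 74, 74, 73, 74, 74, 73, 74, 74, 73, 74]
-0.0375 280 [ 29.38  -0.14 -37.5 ] centre x -1.37
-0.0375 281 [ 29.03  -0.14 -37.5 ] centre x -1.72
-0.0375 282 [ 28.67  -0.14 -37.5 ] centre x -2.08
-0.0365 280 [ 28.97  -0.14 -36.5 ] centre x -1.78
-0.0365 281 [ 28.61  -0.14 -36.5 ] centre x -2.14
-0.0365 282 [ 28.25  -0.14 -36.5 ] centre x -2.5
-0.0355 280 [ 28.56  -0.14 -35.5 ] centre x -2.19
-0.0355 281 [ 28.2   -0.14 -35.5 ] centre x -2.55
-0.0355 282 [ 27.84  -0.14 -35.5 ] centre x -2.91
```

```bash
python3 -m jog '[[[0.0023,-0.035,-0.005],[0,0,0],0.02],[[0.0023,-0.039,-0.005],[0,0,0],0.02],[[0.0023,-0.04,0],[0,0,0],0.02],[[0.0023,-0.04,0],[0,0,0],0.02],[[0.0023,-0.04,0],[0,0,0],0.02],[[0.0023,-0.04,0],[0,0,0],0.02],[[0.0023,-0.04,0],[0,0,0],0.02],[[0.0023,-0.04,0],[0,0,0],0.02],[[0.0023,-0.04,0],[0,0,0],0.02],[[0.0023,-0.039,0],[0,0,0],0.02]]'
python3 -m jog '[[[0,0,0],[0,0,6.6],0.02],[[0,0,0],[0,0,6.6],0.02],[[0,0,0],[0,0,6.6],0.02],[[0,0,0],[0,0,6.6],0.02],[[0,0,0],[0,-7.5,0],0.02],[[0,0,0],[0,-7.5,0],0.02],[[0,0,0],[0,-7.5,0],0.02],[[0,0,0],[0,-7.5,0],0.02],[[0,0,0],[0,0,0],0.02],[[0,0,0],[0,0,0],0.02]]'
cat >> h.py <<'E'
A0=np.radians(-22.0);U=np.array([np.cos(A0),np.sin(A0),0]);UY=np.array([-U[1],U[0],0]);Z=np.array([0,0,1.])
B=np.array([.62348,-.16544,.0358]);CT=np.array([-.0022,0,-.020])
def target(th,s,d):
    """TCP pose for tilt th deg, spring s mm, corner d mm above seat (bay axes: U,Z)"""
    t=np.radians(th);ax=U*np.cos(t)+Z*np.sin(t);up=-U*np.sin(t)+Z*np.cos(t)
    cx=-24.75-s+(22-d)*np.tan(t)
    c=B+(U*cx+Z*(-16.5+d))/1000+ax*.03075+up*.0165
    M=np.column_stack([-ax,UY,-up]);
    if np.linalg.det(M)<0:raise SystemExit("det")
    return c-M@CT,M
def report():
    p,R,o=pose();M=R.as_matrix();c=p+M@CT;ax=-M[:,0];up=-M[:,2];th=np.degrees(np.arcsin(ax[2]))
    co=c-ax*.03075-up*.0165-B;t=np.radians(th);d=co[2]*1000+16.5;s=-24.75-(co@U*1000-(22-d)*np.tan(t))
    fr=c+ax*.02825-up*.0165-B;nb=c+ax*.03075-up*.005-B
    f=np.array(o["ft_force"])
    print(f"t{o['time_s']:.2f} th {th:.2f} yaw {np.degrees(np.arctan2(ax[1],ax[0])):.2f} roll {M[2,1]:.3f} s {s:.2f} d {d:.2f} y {((c-B)@UY)*1000:.2f} front corner x {fr@U*1000:.1f} z {fr[2]*1000:.1f} nublow x {nb@U*1000:.1f} z {nb[2]*1000:.1f} F(U,UY,Z) {f@U:.2f} {f@UY:.2f} {f[2]:.2f} gap {o['finger_gap']:.4f}")
def to(th,s,d):
    P,M=target(th,s,d);p,R,o=pose();print("to",th,s,d,"shift",(R.inv().apply(P-p)*1000).round(2),"turn deg",np.degrees((R.inv()*Rn.from_matrix(M)).as_rotvec()).round(2))
E
python3 -c "
from h import *
report();to(30,-4,25);to(30,-4,3)"
```

```text
time_s: 9.4
position: [0.6209, -0.1667, 0.1529]
eef_rot: [-0.038, 0.999, 0.001, -0.002]
ft_force: [-0.5, -0.6, -0.8]
finger_gap: 0.0309
time_s: 10.4
position: [0.6186, -0.1638, 0.1516]
eef_rot: [0.185, 0.949, -0.049, 0.25]
ft_force: [1.5, -0.7, -0.5]
finger_gap: 0.0306
t10.40 th 29.53 yaw -22.05 roll -0.000 s -49.25 d 121.24 y -0.29 front corner x 19.6 z 133.8 nublow x 16.1 z 145.1 F(U,UY,Z) 1.66 -0.06 -0.53 gap 0.0306
to 30 -4 25 shift [39.37  0.31 88.06] turn deg [-0.03 -0.47 -0.04]
to 30 -4 3 shift [ 39.17   0.33 113.46] turn deg [-0.03 -0.47 -0.04]
```

```bash
python3 -m jog '[[[0.013,0,0.02],[0,0,0],0.02],[[0.013,0.0003,0.02],[0,-0.5,0],0.02],[[0.0133,0,0.02],[0,0,0],0.02],[[0,0,0.02],[0,0,0],0.02],[[0,0,0.008],[0,0,0],0.02],[[0,0,0],[0,0,0],0.02],[[0,0,0],[0,0,0],0.02],[[0,0,0],[0,0,0],0.02]]'
python3 -c "
from h import *
report();to(30,-4,3)"
```

```text
time_s: 11.2
position: [0.6331, -0.1695, 0.0609]
eef_rot: [0.185, 0.947, -0.051, 0.259]
ft_force: [-0.6, -0.7, -1.8]
finger_gap: 0.031
t11.20 th 30.61 yaw -22.06 roll -0.000 s -13.57 d 30.08 y -0.14 front corner x 34.8 z 43.6 nublow x 31.1 z 54.8 F(U,UY,Z) -0.28 -0.86 -1.79 gap 0.0310
to 30 -4 3 shift [ 8.51  0.16 26.76] turn deg [-0.03  0.61 -0.05]
```

```bash
python3 -m jog '[[[0.003,0,0.006],[0,0.3,0],0.02],[[0.003,0,0.006],[0,0.3,0],0.02],[[0.0025,0.0002,0.006],[0,0,0],0.02],[[0,0,0.005],[0,0,0],0.02],[[0,0,0.0035],[0,0,0],0.02],[[0,0,0],[0,0,0],0.02],[[0,0,0],[0,0,0],0.02],[[0,0,0],[0,0,0],0.02],[[0,0,0],[0,0,0],0.02]]'
python3 -c "
from h import *
report();to(30,-4,3);to(30,0,3);to(30,3,3)"
```

```text
time_s: 12.1
position: [0.6378, -0.1712, 0.0326]
eef_rot: [0.185, 0.948, -0.049, 0.254]
ft_force: [-0.1, 0.5, -1.3]
finger_gap: 0.0311
t12.10 th 29.94 yaw -22.06 roll -0.000 s -2.17 d 2.06 y 0.06 front corner x 40.0 z 15.0 nublow x 36.5 z 26.2 F(U,UY,Z) -0.30 0.37 -1.28 gap 0.0311
to 30 -4 3 shift [-1.62 -0.05 -0.19] turn deg [-0.03 -0.06 -0.05]
to 30 0 3 shift [ 1.85 -0.05 -2.19] turn deg [-0.03 -0.06 -0.05]
to 30 3 3 shift [ 4.45 -0.06 -3.68] turn deg [-0.03 -0.06 -0.05]
```

```bash
python3 -m jog '[[[0.0009,0,-0.0007],[0,0,0],0.02],[[0.0009,0,-0.0007],[0,0,0],0.02],[[0.0009,0,-0.0007],[0,0,0],0.02],[[0.0009,0,-0.0008],[0,0,0],0.02],[[0.0009,0,-0.0008],[0,0,0],0.02],[[0,0,0],[0,0,0],0.02],[[0,0,0],[0,0,0],0.02]]'
python3 -c "
from h import *
report()"
python3 -m jog '[[[0,0,0],[0,0,0],0.02]]' >/dev/null;python3 -c "
from h import *
report()"
python3 -m jog '[[[0,0,0],[0,0,0],0.02]]' >/dev/null;python3 -c "
from h import *
report()"
```

```text
time_s: 12.8
position: [0.6326, -0.1691, 0.0337]
eef_rot: [0.185, 0.948, -0.049, 0.254]
ft_force: [1.7, -0.2, -0.8]
finger_gap: 0.0311
t12.80 th 29.96 yaw -22.06 roll -0.000 s 2.72 d 3.16 y 0.05 front corner x 34.5 z 16.1 nublow x 30.9 z 27.3 F(U,UY,Z) 1.62 0.41 -0.81 gap 0.0311
t12.90 th 29.95 yaw -22.06 roll -0.000 s 2.79 d 3.08 y 0.06 front corner x 34.5 z 16.0 nublow x 30.9 z 27.3 F(U,UY,Z) 1.56 -0.59 0.22 gap 0.0310
t13.00 th 29.95 yaw -22.06 roll -0.000 s 2.85 d 3.05 y 0.05 front corner x 34.4 z 16.0 nublow x 30.9 z 27.2 F(U,UY,Z) 1.64 0.13 0.67 gap 0.0311
```

```bash
python3 -m jog '[[[0.0008,0,-0.0005],[0,0,0],0.02],[[0.0008,0,-0.0005],[0,0,0],0.02],[[0.0008,0,-0.0005],[0,0,0],0.02],[[0.0008,0,-0.0005],[0,0,0],0.02],[[0.0008,0,-0.0005],[0,0,0],0.02],[[0.0008,0,-0.0005],[0,0,0],0.02],[[0,0,0],[0,0,0],0.02],[[0,0,0],[0,0,0],0.02]]'
python3 -c "
from h import *
report()"
python3 -m jog '[[[0,0,0],[0,0,0],0.02]]' >/dev/null;python3 -c "
from h import *
report();to(24,8.6,3);to(18,8.4,3);to(12,8,3);to(6,7.5,3)"
```

```text
time_s: 13.8
position: [0.6276, -0.1671, 0.034]
eef_rot: [0.185, 0.948, -0.05, 0.254]
ft_force: [4.7, -2.1, -0.5]
finger_gap: 0.0312
t13.80 th 29.98 yaw -22.06 roll -0.000 s 8.05 d 3.45 y 0.04 front corner x 29.0 z 16.4 nublow x 25.4 z 27.6 F(U,UY,Z) 5.13 -0.20 -0.46 gap 0.0312
t13.90 th 29.98 yaw -22.06 roll -0.000 s 8.07 d 3.42 y 0.03 front corner x 29.0 z 16.4 nublow x 25.4 z 27.6 F(U,UY,Z) 4.92 0.51 -0.33 gap 0.0308
to 24 8.6 3 shift [ 3.14 -0.02  1.93] turn deg [-0.03  5.98 -0.05]
to 18 8.4 3 shift [ 5.78 -0.02  3.78] turn deg [-0.03 11.98 -0.06]
to 12 8 3 shift [ 8.4  -0.02  5.71] turn deg [-0.03 17.98 -0.06]
to 6 7.5 3 shift [11.15 -0.02  7.6 ] turn deg [-2.000e-02  2.398e+01 -6.000e-02]
```

```bash
python3 -m jog '[[[0.0009,0,0.0003],[0,1.5,0],0.02],[[0.0009,0,0.0004],[0,1.5,0],0.02],[[0.0009,0,0.0005],[0,1.5,0],0.02],[[0.0009,0,0.0006],[0,1.5,0],0.02],[[0,0,0],[0,0,0],0.02],[[0,0,0],[0,0,0],0.02],[[0,0,0],[0,0,0],0.02]]'
python3 -c "
from h import *
report();to(18,8.8,3);to(12,8.5,3)"
```

```text
time_s: 14.6
position: [0.626, -0.1665, 0.0311]
eef_rot: [0.187, 0.96, -0.04, 0.204]
ft_force: [3.8, -2.8, 1.1]
finger_gap: 0.0304
t14.60 th 24.05 yaw -22.06 roll -0.000 s 8.35 d 3.36 y -0.01 front corner x 29.1 z 10.9 nublow x 26.7 z 22.4 F(U,UY,Z) 4.55 -1.20 1.06 gap 0.0304
to 18 8.8 3 shift [3.04 0.02 2.26] turn deg [-0.03  6.05 -0.06]
to 12 8.5 3 shift [5.55 0.02 4.41] turn deg [-0.03 12.05 -0.06]
```

```bash
python3 -m jog '[[[0.0012,0,0.0002],[0,0.5,0],0.02],[[0.0007,0,0.0006],[0,1.8,0],0.02],[[0.0006,0,0.0007],[0,1.8,0],0.02],[[0.0006,0,0.0007],[0,1.8,0],0.02],[[0,0,0],[0,0,0],0.02],[[0,0,0],[0,0,0],0.02],[[0,0,0],[0,0,0],0.02]]'
python3 -c "
from h import *
report();to(12,8.5,3);to(6,8.2,3)"
```

```text
time_s: 15.3
position: [0.6242, -0.1658, 0.0278]
eef_rot: [0.189, 0.969, -0.03, 0.155]
ft_force: [5.7, -2.7, 1.0]
finger_gap: 0.0311
t15.30 th 18.16 yaw -22.07 roll -0.000 s 8.87 d 2.94 y -0.06 front corner x 28.7 z 4.8 nublow x 27.5 z 16.5 F(U,UY,Z) 6.33 -0.33 1.04 gap 0.0311
to 12 8.5 3 shift [2.28 0.07 2.41] turn deg [-0.03  6.16 -0.06]
to 6 8.2 3 shift [4.77 0.07 4.76] turn deg [-0.03 12.16 -0.07]
```

```bash
python3 -m jog '[[[0.0006,0,0.0006],[0,1.5,0],0.02],[[0.0006,0,0.0006],[0,1.5,0],0.02],[[0.0006,0,0.0006],[0,1.5,0],0.02],[[0.0006,0,0.0006],[0,1.6,0],0.02],[[0,0,0],[0,0,0],0.02],[[0,0,0],[0,0,0],0.02],[[0,0,0],[0,0,0],0.02]]'
python3 -c "
from h import *
report();to(6,8,3);to(0,7.5,3);to(0,7.5,1)"
```

```text
time_s: 16.0
position: [0.6225, -0.1652, 0.0245]
eef_rot: [0.19, 0.976, -0.02, 0.103]
ft_force: [5.3, -2.3, -1.0]
finger_gap: 0.0312
t16.00 th 12.04 yaw -22.07 roll -0.000 s 9.00 d 2.63 y -0.08 front corner x 28.1 z -1.6 nublow x 28.1 z 10.2 F(U,UY,Z) 5.73 -0.16 -1.04 gap 0.0312
to 6 8 3 shift [1.55 0.08 2.39] turn deg [-0.02  6.04 -0.07]
to 0 7.5 3 shift [3.85 0.08 4.97] turn deg [-0.02 12.04 -0.07]
to 0 7.5 1 shift [4.27 0.08 6.92] turn deg [-0.02 12.04 -0.07]
```

```bash
python3 -m jog '[[[0.0004,0,0.0006],[0,1.5,0],0.02],[[0.0004,0,0.0006],[0,1.5,0],0.02],[[0.0004,0,0.0006],[0,1.5,0],0.02],[[0.0004,0,0.0006],[0,1.5,0],0.02],[[0.0006,0,0.0006],[0,1.5,0],0.02],[[0.0006,0,0.0006],[0,1.5,0],0.02],[[0.0006,0,0.0006],[0,1.5,0],0.02],[[0,0,0],[0,0,0],0.02],[[0,0,0],[0,0,0],0.02]]'
python3 -c "
from h import *
report();to(0,7.5,2);to(0,7,0.5);to(0,7,0)"
```

```text
time_s: 16.9
position: [0.6195, -0.1639, 0.019]
eef_rot: [0.191, 0.981, -0.003, 0.013]
ft_force: [6.2, -1.8, -2.4]
finger_gap: 0.031
t16.90 th 1.47 yaw -22.06 roll -0.000 s 8.60 d 2.44 y -0.07 front corner x 26.1 z -12.6 nublow x 28.3 z -1.0 F(U,UY,Z) 6.41 0.66 -2.39 gap 0.0310
to 0 7.5 2 shift [-0.49  0.07  1.18] turn deg [-0.01  1.47 -0.06]
to 0 7 0.5 shift [-0.95  0.07  2.69] turn deg [-0.01  1.47 -0.06]
to 0 7 0 shift [-0.94  0.07  3.19] turn deg [-0.01  1.47 -0.06]
```

```bash
python3 -m jog '[[[-0.0002,0,0.0006],[0,0.75,0],0.02],[[-0.0002,0,0.0006],[0,0.75,0],0.02],[[-0.0003,0,0.0006],[0,0,0],0.02],[[-0.0003,0,0.0005],[0,0,0],0.02],[[0,0,0],[0,0,0],0.02],[[0,0,0],[0,0,0],0.02],[[0,0,0],[0,0,0],0.02]]'
python3 -c "
from h import *
report();to(0,6.5,.3)"
```

```text
time_s: 17.6
position: [0.6198, -0.164, 0.0171]
eef_rot: [0.191, 0.982, 0.0, -0.001]
ft_force: [4.8, -2.3, -0.9]
finger_gap: 0.0314
t17.60 th -0.06 yaw -22.06 roll -0.000 s 7.70 d 1.30 y 0.01 front corner x 26.5 z -15.3 nublow x 29.0 z -3.8 F(U,UY,Z) 5.29 -0.35 -0.91 gap 0.0314
to 0 6.5 0.3 shift [-1.23 -0.01  0.96] turn deg [-0.01 -0.06 -0.06]
```

```bash
python3 -m jog '[[[-0.0004,0,0.0003],[0,0,0],0.02],[[-0.0004,0,0.0003],[0,0,0],0.02],[[-0.0003,0,0.0003],[0,0,0],0.02],[[0,0,0],[0,0,0],0.02],[[0,0,0],[0,0,0],0.02],[[0,0,0],[0,0,0],0.02]]'
python3 -c "
from h import *
report()"
python3 -m jog '[[[0,0,0.0003],[0,0,0],0.02],[[0,0,0],[0,0,0],0.02],[[0,0,0],[0,0,0],0.02],[[0,0,0],[0,0,0],0.02]]'
python3 -c "
from h import *
report()
c=bot.camera_info('wrist');im=bot.get_image('wrist')[:,:,::-1].copy();cv2.imwrite('pics/w5.png',im[200:480,170:490])"
```

```text
time_s: 18.2
position: [0.6207, -0.1642, 0.0162]
eef_rot: [0.191, 0.982, 0.0, -0.001]
ft_force: [4.5, -1.8, -0.4]
finger_gap: 0.0311
t18.20 th -0.09 yaw -22.06 roll -0.000 s 6.81 d 0.47 y 0.08 front corner x 27.4 z -16.1 nublow x 29.9 z -4.6 F(U,UY,Z) 4.86 0.00 -0.36 gap 0.0311
time_s: 18.6
position: [0.6207, -0.1643, 0.0161]
eef_rot: [0.191, 0.982, 0.0, -0.001]
ft_force: [3.1, -1.3, 2.4]
finger_gap: 0.031
t18.60 th -0.08 yaw -22.06 roll -0.000 s 6.76 d 0.39 y 0.05 front corner x 27.5 z -16.2 nublow x 30.0 z -4.7 F(U,UY,Z) 3.34 -0.09 2.43 gap 0.0310
```

View pics/w5.png

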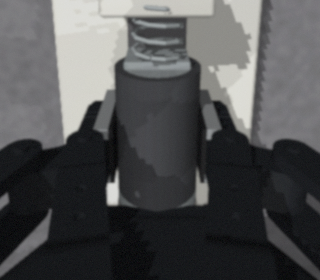

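The picture shows the cell lying level between the pads, with its flat end at the compressed spring (crop 158,65). The upward force shows runner contact. Ease the grip and open.

```bash
python3 -m jog '[[[0,0,0],[0,0,0],0.028],[[0,0,0],[0,0,0],0.03],[[0,0,0],[0,0,0],0.032],[[0,0,0],[0,0,0],0.0335],[[0,0,0],[0,0,0],0.035],[[0,0,0],[0,0,0],0.038],[[0,0,0],[0,0,0],0.044],[[0,0,0],[0,0,0],0.05],[[0,0,0],[0,0,0],0.05]]' 20
python3 -c "
from h import *
report()"
python3 -m jog '[[[0,0,-0.003],[0,0,0],0.055],[[0,0,-0.01],[0,0,0],0.055],[[0,0,-0.02],[0,0,0],0.055],[[0,0,-0.03],[0,0,0],0.055],[[0,0,-0.03],[0,0,0],0.055],[[0,0,-0.02],[0,0,0],0.07],[[0,0,0],[0,0,0],0.085],[[0,0,0],[0,0,0],0.085]]'
python3 - <<'E'
from h import *
import pickle
c=bot.camera_info("wrist");im=bot.get_image("wrist")[:,:,::-1].copy();cv2.imwrite("pics/w6.png",im);pickle.dump(c,open("w6.pkl","wb"))
u,v=proj(c,B).astype(int);cv2.imwrite("pics/c6.png",cv2.resize(im[v-90:v+60,u-75:u+75],(600,600),interpolation=cv2.INTER_CUBIC));print("origin",u-75,v-90)
for n,x,z in(("wall top inner",.03075,.0095),("flat rim top",-.03075,.0165),("front rim top",.02825,.0165)):print(n,proj(c,B+U*x+Z*z).round(1))
E
```

```text
time_s: 19.55
position: [0.6205, -0.1641, 0.0158]
eef_rot: [0.191, 0.982, 0.0, -0.001]
ft_force: [0.5, -0.2, -0.1]
finger_gap: 0.0498
t19.55 th -0.12 yaw -22.06 roll -0.000 s 7.01 d 0.01 y 0.08 front corner x 27.2 z -16.6 nublow x 29.7 z -5.1 F(U,UY,Z) 0.49 0.01 -0.08 gap 0.0498
time_s: 20.35
position: [0.6212, -0.1644, 0.1297]
eef_rot: [0.191, 0.982, -0.0, -0.0]
ft_force: [-0.7, 0.0, -1.1]
finger_gap: 0.0848
origin 252 161
wall top inner [327.2 296.2]
flat rim top [327.1 214.7]
front rim top [327.2 297.2]
```

View pics/c6.png

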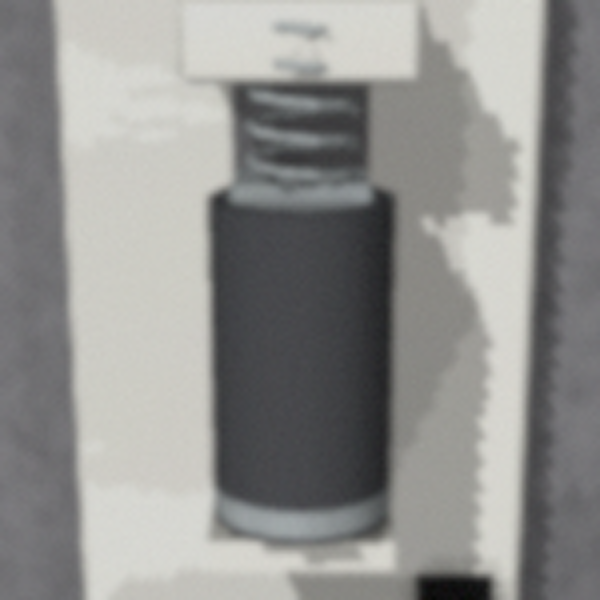

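The crop shows the cell level and in line in the bay. The flat rim is at image row 213.5 (predicted 214.7) and the front rim at 296 (predicted 297.2), with the centre column at 327.5 (predicted 327.2). The spring plate bears on the flat end and the gripper is clear, so I'm handing in.

```bash
python3 -c "
from h import *
bot.finish_job();print(bot.get_obs()['time_s'])"
```

```text
the job is handed in; nothing more can be done
the job is handed in; nothing more can be done
```

The cell is in the white light's bay, released and level. I handed the job in at about 20 s of the 64 s allowed; `finish_job` gives no verdict, so the result is not confirmed.

**What I did:** I gripped the cell across its middle and lifted it. I held it tilted at 30° and pushed the spring back with the flat end. I then tipped the nub down past the wall in small steps, lowered the cell until it touched the runners, let go and withdrew.

**Forces and spring travel:** The insert was shifted about 7.3 mm towards the spring.
- **Spring push:** By the arm's position it peaked at about 9.0 mm, against the 11.5 mm limit. The highest force reading along the bay was 6.4 N.
- **Before release:** The spring force fell from about 4.9 N to 3.3 N, with 2.4 N upward from the runners.

**Last checks:** In the final picture the cell is level and in line, and both ends are about 1 pixel (roughly 0.7 mm) from where I predicted. The gripper is clear of the cell and the light.

**What disagreed:**
- Position and force differed on the spring travel by up to about 1.5 mm (8.35 mm against about 6.8 mm at 24° tilt).
- The camera gave a free gap of 55.0 mm, where the task states 55.5 mm.
- The picture cannot show the final spring travel or the nub touching the wall directly; I infer both from the end positions.
- I did not re-check the small cell, marker and bottle after the moves.

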